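# Load T-profile offcuts into the granulator

## Task

Put the two T-section offcuts from the stand into the granulator, one after the other: push each end-first down the leaning throat so that the offcut itself opens the sprung flap, keep hold of it until well over half of it is in, then let go so that it slides in and the flap closes behind it. Only the offcut may touch the flap, never the gripper. Leave the other three profiles standing in their cells, and do not move the jar or the spool.

Things in the scene. Friction and masses are not known exactly. Their poses are not given: they have to be found in the camera images.
- granulator: White benchtop plastics granulator, fixed, off. Origin on the bench straight below the feed mouth's centre; x from the feed side into the machine, z up. Housing x -60 to 300, y -120 to 120 mm, top 280 mm high with a 24 mm switch box. The front is upright to 180 mm, then slants back 30 deg from level to the top at x = 113 mm. Inside: one empty chamber, floor sloping away from the feed side.
- throat: Rectangular steel feed tube out of the slanted front, open at the top. Origin: centre of the mouth, 255 mm up. z points out of the mouth along the tube, 30 deg from vertical, leaning back over the feed side; x to its upper wall, y along its width. Inside 50 (x) by 56 mm (y), 65 mm long, wall 3 mm, rim 11 mm; slanted panel 35 mm below the mouth plane. Polished, friction about 0.12.
- flap: Aluminium flap shutting the throat 14.5 mm below its mouth, 45 (x) by 52 mm (y), 3 mm thick. Origin on its hinge at the throat's upper wall (throat x 23.5, z -14.5 mm), plate towards -x. Shut, its axes match the throat's; pushed in, it swings down about y by up to 86 deg. Its spring (opens at 1 to 4 N, over an offcut's weight) shuts it; an offcut let go over half in slides on by itself.
- tee_a: Solid white plastic T-section offcut, 130 mm long, about 100 g, upright in a cell of the stand. Origin at the foot, middle of the section's 34 by 40 mm outline; z up along its length, y across the flange. Flange 40 mm wide (y -20 to 20), 8 mm thick (x -17 to -9 mm); web 10 mm thick (y -5 to 5), x -9 to 17 mm.
- tee_b: The other T-section offcut, the same as tee_a; it may face the other way round.
- tee_a_mid (a point): Middle of tee_a: on its z axis, 65 mm above its origin.
- tee_b_mid (a point): Middle of tee_b: on its z axis, 65 mm above its origin.
- angle: L-section offcut of the same white plastic, outline 34 by 40 mm, walls 8 mm, 130 mm long, standing in the stand. Origin at the foot, middle of the outline. To be left.
- channel: U-section offcut of the same white plastic, outline 34 by 40 mm, walls 8 mm, 165 mm long, standing in the stand, 35 mm taller than the others. Origin at the foot, middle of the outline. To be left.
- tube: Hollow rectangular tube offcut of the same white plastic, outline 34 by 40 mm, walls 6 mm, 130 mm long, standing in the stand. Origin at the foot, middle of the outline. To be left.
- stand: Plywood stand, 144 (x) by 130 mm (y), 53 mm high, fixed, with six open cells 40 by 50 mm: three columns 46 mm apart along x, two rows 68 mm apart along y; floor 8 mm thick. Five cells hold one upright profile each, its 40 mm side along the stand's y. Origin at the centre of its underside.
- pellet_jar: Clear jar of pellets with a white cap, diameter 80 mm, 150 mm high, loose, standing between the stand and the granulator. Origin at the centre of its underside. To be left.
- spool: Small filament spool lying flat, diameter 130 mm, 46 mm high, loose. Origin at the centre of its underside. To be left.
Things that resemble listed ones, but are neither listed nor needed, are in the scene too. What is shaped like the tee_a but blue is not meant. Leave any blue look-alike of the angle alone.

How it is judged (in metres and radians):
On the way, in this order (a step that is already met when the one before it is completed fails the run):
1. one T-section offcut, held by the fingers, is pushed more than half its length into the mouth and holds the flap open (((contact force between the fingers and tee_a above 1 N and angle between the z axis of flap and the z axis of throat, either way round above 0.5 rad and z of tee_a_mid in the frame of throat below -0.003 m and distance between tee_a_mid and throat below 0.08 m) or (contact force between the fingers and tee_b above 1 N and angle between the z axis of flap and the z axis of throat, either way round above 0.5 rad and z of tee_b_mid in the frame of throat below -0.003 m and distance between tee_b_mid and throat below 0.08 m))), for 0.1 s.
2. that offcut is inside the granulator and the flap has closed behind it (((x of tee_a_mid in the frame of granulator between -0.06 and 0.3 m and y of tee_a_mid in the frame of granulator between -0.12 and 0.12 m and z of tee_a_mid in the frame of granulator between 0.02 and 0.16 m) or (x of tee_b_mid in the frame of granulator between -0.06 and 0.3 m and y of tee_b_mid in the frame of granulator between -0.12 and 0.12 m and z of tee_b_mid in the frame of granulator between 0.02 and 0.16 m)) and angle between the z axis of flap and the z axis of throat, either way round below 0.1 rad), for 0.2 s.
3. the other T-section offcut, held by the fingers, is pushed more than half its length into the mouth and holds the flap open ((((x of tee_a_mid in the frame of granulator between -0.06 and 0.3 m and y of tee_a_mid in the frame of granulator between -0.12 and 0.12 m and z of tee_a_mid in the frame of granulator between 0.02 and 0.16 m) and (contact force between the fingers and tee_b above 1 N and angle between the z axis of flap and the z axis of throat, either way round above 0.5 rad and z of tee_b_mid in the frame of throat below -0.003 m and distance between tee_b_mid and throat below 0.08 m)) or ((x of tee_b_mid in the frame of granulator between -0.06 and 0.3 m and y of tee_b_mid in the frame of granulator between -0.12 and 0.12 m and z of tee_b_mid in the frame of granulator between 0.02 and 0.16 m) and (contact force between the fingers and tee_a above 1 N and angle between the z axis of flap and the z axis of throat, either way round above 0.5 rad and z of tee_a_mid in the frame of throat below -0.003 m and distance between tee_a_mid and throat below 0.08 m)))), for 0.1 s.
At the end, for the whole second after the job is handed in: Both T-section offcuts lie at rest inside the granulator's housing (their middles under 160 mm above the bench) and the flap is shut within 0.1 rad; the angle, channel and tube stand in their cells, moved less than 20 mm and tilted less than 0.2 rad (x of tee_a_mid in the frame of granulator between -0.06 and 0.3 m and y of tee_a_mid in the frame of granulator between -0.12 and 0.12 m and z of tee_a_mid in the frame of granulator between 0.02 and 0.16 m and x of tee_b_mid in the frame of granulator between -0.06 and 0.3 m and y of tee_b_mid in the frame of granulator between -0.12 and 0.12 m and z of tee_b_mid in the frame of granulator between 0.02 and 0.16 m and angle between the z axis of flap and the z axis of throat, either way round below 0.1 rad and linear speed of each of tee_a, tee_b below 0.03 m/s and distance of each of angle, channel, tube from where it was at the start of the episode below 0.02 m and angle between each of angle, channel, tube's own z axis and vertical below 0.2 rad); the robot touches nothing.
It fails at once if the gripper touches the flap (contact force between the fingers and flap above 0.5 N).
It fails at once if the jar or the spool is shifted by more than 25 mm or the jar tipped (distance of any of pellet_jar, spool from where it was at the start of the episode above 0.025 m or angle between pellet_jar's own z axis and vertical above 0.3 rad).
It fails at once if one of the other profiles is taken out of its cell (distance of any of angle, channel, tube from where it was at the start of the episode above 0.04 m).
It also fails if it takes over 61 s, if anything falls off the work surface, if the arm or the gripper's body presses on something with over 40 N, if the wrist force passes 120 N, or if a joint passes its speed limit or range.

## Robot

A 6-joint arm with a two-finger parallel gripper is mounted at the origin on the work surface. World frame = base frame: x ahead of the robot, y to its left, z up, the work surface at z = 0. Lengths are in m, angles in degrees, forces in N, time in s.
With the tool pointing down it reaches from about 0.35 to 0.925 m from the base axis. Payload 6.4 kg.
Tool frame: the origin (TCP) lies between the finger pads; the fingertips stand 19 mm ahead of it and the grasp point (between the pads) is the TCP; z points along the fingers, y is the line along which they close (so a half turn about z gives the same grasp; the last joint's range is limited). The gripper opens to 85 mm and grips with 20 to 120 N. Pads are 22 mm wide; open, the fingers measure 114 mm over their backs; the gripper's body (76 mm by 85 mm) begins 54 mm behind the grasp point. The pads swing forward as they close: fully open they stand 13 mm farther back than shut.
Start: joints at [-82.855, 14.043, 89.255, -0, 76.702, -9.975], TCP at [0.191, -0.621, 0.25] pointing down, gripper open.
Joint ranges: [-179.41, 179.41], [-58.25, 129.5], [7.25, 145.43], [-54.29, 234.29], [11.92, 165.04], [-157.13, 157.13]. Speed limits (degrees/s): [147.25, 147.25, 180, 180, 180, 180].

## Interface

Orientations are given as [roll, pitch, yaw] about the fixed x, y, z axes, in that order (R = Rz(yaw) Ry(pitch) Rx(roll)).
In Python, from cell import get_state, camera, camera_model, finish_job gives the robot as it stands. The module is installed in compiled form; this text tells all that it offers.
- The arm moves only by the tool carry_out, never from a script. Its argument "deltas" is a list of rows, each a list of 2 entries, a list of its own where there are three numbers: the shift along the tool's x, y, z in m, then the turn about the tool's z in rad. A call has 1 to 12 rows; each row is the pose to reach, as a shift and turn from the pose commanded when the call began, along the tool's axes at that moment; what a row does not reach only later rows make up. A row lasts 1/12 s, in which the tool goes at most 41.7 mm and 7.16 degrees, less where a joint would pass 70% of its speed; a pose out of reach is approached as far as the arm can. A call with a gripper value outside its range is refused whole. "fingers" is the closure, from -1 (fully open) to 1 (shut), set as the call begins (left out, the last holds). The fingers move at their own pace and stop on an object; the grip force is fixed at half the most. Time passes only in rows, so rows that repeat a pose let the fingers close. It gives the time, the measured TCP pose, the force, the opening and the grip force at its end, in the units of the state.
- get_state(): the state, without advancing time (a new reading comes with each control period).
- camera(name): name is "side" or "top" or "wrist"; returns the picture (384x512x3 uint8, red, green, blue); there is no depth.
- camera_model(name): a dict with "K" (3x3 intrinsics, pixels), "k1" (the pictures are not rectified: a ray, as slopes to the right and down, at radius r is drawn at 1 + k1 r^2 times it, then the intrinsics apply), "world_from_camera" (4x4, takes a point from camera to world coordinates). Camera axes: x right, y down, z forward; pixel columns grow to the right and rows downward; lengths in m; the calibration is good to about 2 mm. A picture is of the moment at which its call begins: read the wrist's pose just before it. camera_model takes no time and is no camera call; for the wrist camera it gives the pose at the moment of the call.
- finish_job(): hands the job in; it is judged then, once.
The state is a dict: "t": time; "joints": joint angles; "dq": joint speeds; "joint_torque": joint torques, N m; "position": TCP position; "eef_rot": TCP orientation; "ft_force": force on the tool from outside, world axes, zero at the start; "torque": the same for the moment, N m; "grip_width": finger opening in m; "grasp_force": force on a finger pad.
Only numpy, scipy, OpenCV 4.12 (cv2) and the standard library are available. Lean on these libraries where they do the work, as an engineer would, in place of code of your own. Each camera call takes 0.05 s, during which the arm holds its last target. There are 200 camera calls.

## Working session

There is one attempt and no reset: what is moved stays moved. The work goes in short steps, Python scripts to look and compute and a tool call to move; the robot and the scene stay as the last step left them, time stands still between calls to the robot, and variables do not carry over. Pictures are saved under pics/ and viewed, at most 10 in all, crops included, and the job is handed in when it is done.

Besides the shell and the picture viewer there is one more tool, called by a JSON object that holds its "fn" and its "kwargs". carry_out: Moves the arm, as the interface text tells. Its arguments: {"type":"object","properties":{"deltas":{"type":"array"},"fingers":{"type":"number"}},"required":["deltas"]}

```bash
mkdir -p pics
cat > h.py <<'E'
import numpy as np, cv2
from scipy.spatial.transform import Rotation as R
from cell import get_state, camera, camera_model, finish_job
def save(n,f):
    im=camera(n); cv2.imwrite('pics/'+f,im[:,:,::-1]); return im
def ray(m,px):
    K=m['K'];k=float(m['k1']);W=np.array(m['world_from_camera'])
    d=np.linalg.solve(np.array(K),[px[0],px[1],1.])[:2]; u=d.copy()
    for _ in range(20): u=d/(1+k*(u@u))
    v=W[:3,:3]@np.r_[u,1]; return W[:3,3],v
def atz(m,px,z):
    o,v=ray(m,px); return o+v*(z-o[2])/v[2]
def proj(m,p):
    W=np.array(m['world_from_camera']); c=np.linalg.inv(W)@np.r_[p,1]
    u=c[:2]/c[2]; u=u*(1+float(m['k1'])*(u@u)); return (np.array(m['K'])@np.r_[u,1])[:2]
E
python3 - <<'E'
from h import *
s=get_state(); print(s)
a=save('top','top0.png');b=save('side','side0.png')
for n in('top','side','wrist'):
    m=camera_model(n);print(n,m)
cv2.imwrite('pics/both.png',cv2.resize(np.vstack([a,b])[:,:,::-1],None,fx=.78,fy=.78))
E
```

```text
{'t': 0.0, 'joints': array([-8.28543547e+01,  1.40848328e+01,  8.93260843e+01,  1.90744889e-03,
        7.67013585e+01, -9.97550995e+00]), 'dq': array([-0.05294382,  0.07304442,  0.01259189, -0.0046817 , -0.03278302,
       -0.04919838]), 'joint_torque': array([ 1.23156962e-03, -4.29506993e+01, -3.26128399e+01, -7.61811521e-05,
        5.25741125e-03,  8.19663825e-06]), 'position': array([ 0.1912987 , -0.62066127,  0.24916131]), 'eef_rot': array([-1.79889743e+02, -2.12765573e-02,  1.71206942e+01]), 'ft_force': array([-0.61081363,  0.28611712, -1.11147212]), 'torque': array([ 0.02726467, -0.00158239,  0.04973289]), 'grasp_force': 0.0, 'grip_width': 0.08570319771823352}
top {'K': array([[485.58581443,   0.        , 255.12957121],
       [  0.        , 485.58581443, 188.37566828],
       [  0.        ,   0.        ,   1.        ]]), 'k1': -0.059673036875500254, 'world_from_camera': array([[-1.13581256e-03, -9.98694343e-01,  5.10716969e-02,
         4.17902804e-01],
       [-9.99823762e-01,  1.77090412e-04, -1.87726911e-02,
        -7.34417403e-02],
       [ 1.87391361e-02, -5.10840184e-
[... 357 characters left out ...]
[-0.83448081, -0.41325543,  0.36450203,  0.04346477],
       [-0.55101847,  0.63123127, -0.54582573,  0.58425042],
       [-0.00451963, -0.65632845, -0.75446175,  1.09437577],
       [ 0.        ,  0.        ,  0.        ,  1.        ]])}
wrist {'K': array([[279.13683715,   0.        , 256.76533669],
       [  0.        , 279.13683715, 192.29786269],
       [  0.        ,   0.        ,   1.        ]]), 'k1': -0.06945951993530597, 'world_from_camera': array([[ 0.29447522, -0.90514197, -0.30659803,  0.2698264 ],
       [-0.95565831, -0.27932363, -0.09324964, -0.59675614],
       [-0.00123591,  0.32046267, -0.94726034,  0.37182372],
       [ 0.        ,  0.        ,  0.        ,  1.        ]])}
```

View pics/top0.png

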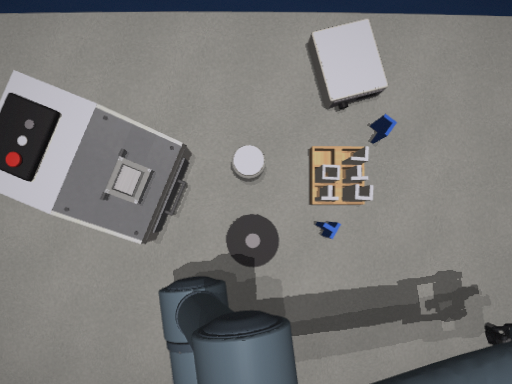

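View pics/side0.png

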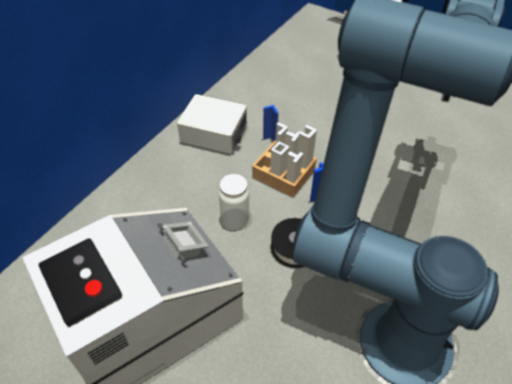

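The top view shows the stand at about (340,175). Its cells read roughly: (360,155) L or T, (330,172) tube or U, (360,173) T?, (327,192) T?, (363,192) U. The blue look-alikes are at (383,127) and (330,229). The throat mouth is at (128,180), the jar at (248,162) and the spool at (253,240). I'll check the choice in one close crop.

Run:
```python
import cv2,numpy as np
a=cv2.imread('pics/top0.png');
c=cv2.resize(a[138:213,300:380],None,fx=5,fy=5,interpolation=cv2.INTER_CUBIC)
d=cv2.resize(a[140:215,85:165],None,fx=5,fy=5,interpolation=cv2.INTER_CUBIC)
cv2.imwrite('pics/crop1.png',np.hstack([c,d]))
```

```text
(no output)
```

View pics/crop1.png

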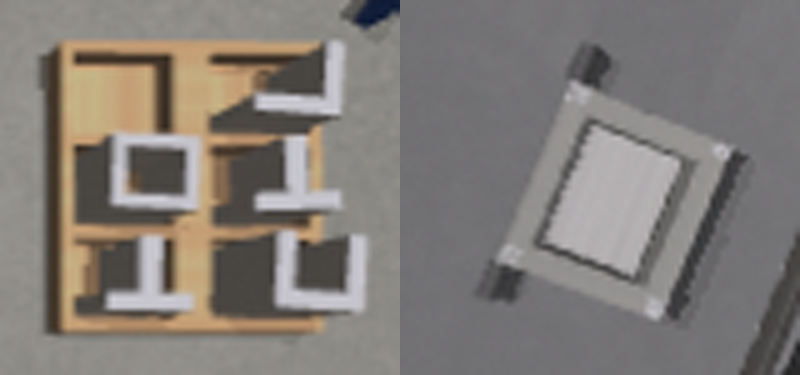

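The tees are at about (359,173) and (330,194), both with the flange toward -x world. The tube is at (331,172), the angle at (367,153), the channel at (364,192), and one cell is empty. The blue ones lie outside the stand. The rim corners on the throat are clear.

Run:
```python
from h import *
from scipy.optimize import least_squares
m=camera_model('top')
c2=lambda p,o:((np.array(p)+.5)/5-.5)+o
O1=np.array([300,138]);O2=np.array([85,140])
for n,fl,web in(('R',[(255,208),(340,205)],(294,138)),('L',[(107,311),(192,311)],(149,237))):
    a,b=[atz(m,c2(p,O1),.138) for p in fl]; w=atz(m,c2(web,O1),.138)
    fc=(a+b)/2; print(n,'flange outer centre',fc,'len',np.linalg.norm(a-b),'depth',np.linalg.norm(w-fc),'yaw of tee y',np.degrees(np.arctan2(*(a-b)[[1,0]]))-90,'origin',(fc+w)/2)
for p in[(62,40),(55,330),(325,330)]: print('stand',atz(m,c2(p,O1),.053))
obs=np.array([c2((p[0]-400,p[1]),O2) for p in[(575,82),(738,150),(660,315),(498,258)]])
# image left=+y: order: left-up, right-up, right-down, left-down
def pts(q):
    x,y,t=q; G=R.from_euler('z',t).as_matrix(); T=R.from_euler('y',-30,degrees=True).as_matrix()
    X=np.array([[36,-39,0],[-36,-39,0],[-36,39,0],[36,39,0]])/1e3
    X=np.array([[36,-39,0],[-36,-39,0],[-36,39,0],[36,39,0]])/1e3
    return (G@(T@X.T+np.array([[0],[0],[.255]]))).T+[x,y,0]
f=lambda q:(np.array([proj(m,p) for p in pts(q)])-obs).ravel()
for t0 in(65,-115):
    r=least_squares(f,[.43,.19,np.radians(t0)]); print(r.x[:2],np.degrees(r.x[2]),r.cost,r.fun.round(2))
g=r.x if False else least_squares(f,[.43,.19,np.radians(65)]).x
ms=camera_model('side'); im=cv2.imread('pics/side0.png')
for p in pts(g): cv2.circle(im,tuple(int(round(v*8)) for v in proj(ms,p)),6,(0,0,255),-1,shift=3)
cr=cv2.resize(im[205:275,140:230],None,fx=5,fy=5,interpolation=cv2.INTER_CUBIC); cv2.imwrite('pics/sidecrop.png',cr)
```

```text
R flange outer centre [ 0.49629541 -0.33351924  0.138     ] len 0.03953521009268859 depth 0.03166175528986772 yaw of tee y 2.0452008285977996 origin [ 0.5121142  -0.33290064  0.138     ]
L flange outer centre [ 0.44828674 -0.26454968  0.138     ] len 0.039154359404984726 depth 0.03394392556054261 yaw of tee y -0.06016945372411442 origin [ 0.46525868 -0.26457646  0.138     ]
stand [ 0.5849546  -0.23689837  0.053     ]
stand [ 0.44131295 -0.23235585  0.053     ]
stand [ 0.44112467 -0.36646875  0.053     ]
[0.48582897 0.1666692 ] 67.02461516479426 0.9950637110819183 [ 0.3  -0.53 -0.49 -0.47  0.11  1.06  0.07 -0.05]
[0.48582897 0.1666692 ] -292.975383578043 0.9950637110824756 [ 0.3  -0.53 -0.49 -0.47  0.11  1.06  0.07 -0.05]
```

View pics/sidecrop.png

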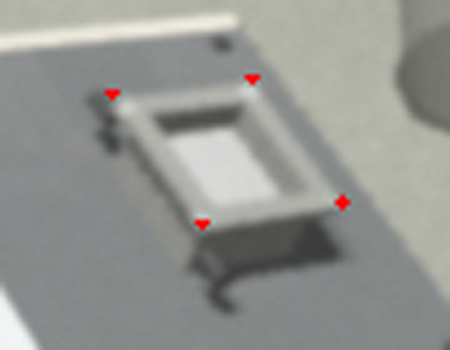

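The side crop shows the projected rim corners within about 1 px of the real ones at (112,95), (252,80), (342,202) and (202,225). That puts the granulator at (0.486, 0.167) with yaw 67°. The tee outlines measure 39×32–34 mm, and their spacing of 47 and 68 mm matches the cell spacing. I'll go above the right tee.

{"fn": "carry_out", "kwargs": {"deltas": [[[0.032, -0.015, 0], 0.025], [[0.063, -0.03, 0], 0.05], [[0.095, -0.046, 0], 0.075], [[0.127, -0.061, 0], 0.1], [[0.158, -0.076, 0], 0.125], [[0.19, -0.0915, 0], 0.15], [[0.222, -0.107, 0], 0.175], [[0.253, -0.122, 0], 0.2], [[0.285, -0.137, 0], 0.225], [[0.317, -0.1525, 0], 0.25], [[0.348, -0.168, 0], 0.275], [[0.38, -0.183, 0], 0.299]], "fingers": -0.3}}

```text
t: 1.1
position: [0.5014, -0.3328, 0.2498]
eef_rot: [-180.0, 0.0, -0.1]
ft_force: [0.1, -0.4, 0.7]
grip_width: 0.0557
grasp_force: 0.0
```

{"fn": "carry_out", "kwargs": {"deltas": [[[0, 0, 0], 0], [[0, 0, 0], 0], [[0, 0, 0], 0]]}}

```text
t: 1.35
position: [0.5003, -0.3345, 0.2498]
eef_rot: [-180.0, 0.0, 0.0]
ft_force: [0.0, -0.3, 0.0]
grip_width: 0.0554
grasp_force: 0.0
```

Run:
```python
from h import *
s=get_state(); print(s['position'],s['eef_rot'],s['grip_width'],s['joints'].round(1))
m=camera_model('wrist'); im=save('wrist','w1.png')
v=im[:,:,::-1].copy()
for (x,y) in((.496,-.3335),(.452-.004,-.2646)):
    for dx,dy in((0,.02),(0,-.02),(.034,0)):
        p=proj(m,[x+dx,y+dy,.138]); print(p.round(1)); cv2.circle(v,tuple(int(round(a*8)) for a in p),16,(0,0,255),-1,shift=3)
cv2.imwrite('pics/w1o.png',v)
```

```text
[ 0.50031649 -0.33446341  0.24984326] [-1.79984392e+02  4.98221562e-02  1.32728295e-02] 0.055394004182515305 [-44.5   7.7  96.5  -0.   75.8  45.5]
[233.1 199.8]
[277.8 199.8]
[255.4 162.5]
[162.9 246.6]
[204.3 246.9]
[180.2 214.1]
```

View pics/w1o.png

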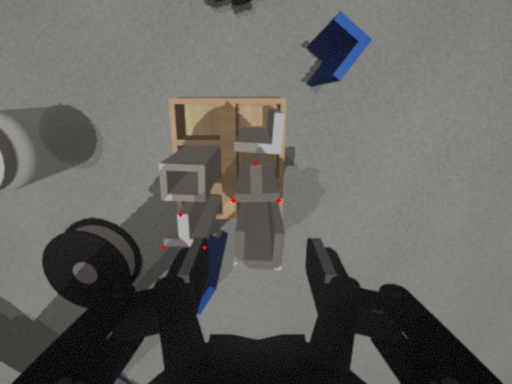

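The wrist picture confirms it: the right tee's flange corners are at (235,199) and (280,199) and the web tip at (256,163), on the predicted dots. The tall channel below it stays clear of the fingers. I'll descend and grasp the flange edges.

{"fn": "carry_out", "kwargs": {"deltas": [[[0.001, 0.001, 0.03], 0], [[0.001, 0.001, 0.06], 0], [[0.001, 0.001, 0.085], 0], [[0.001, 0.001, 0.105], 0], [[0.001, 0.001, 0.12], 0], [[0.001, 0.001, 0.12], 0], [[0.001, 0.001, 0.12], 0]]}}

```text
t: 1.98
position: [0.5005, -0.3361, 0.1296]
eef_rot: [-179.9, 0.1, -0.1]
ft_force: [-0.1, -0.5, 1.2]
grip_width: 0.0557
grasp_force: 0.0
```

{"fn": "carry_out", "kwargs": {"deltas": [[[0, 0, 0], 0], [[0, 0, 0], 0], [[0, 0, 0], 0], [[0, 0, 0], 0], [[0, 0, 0], 0], [[0, 0, 0], 0], [[0, 0, 0], 0], [[0, 0, 0], 0]], "fingers": 1}}

```text
t: 2.65
position: [0.5024, -0.3365, 0.1321]
eef_rot: [179.8, -0.1, 0.0]
ft_force: [-1.0, -0.7, 5.8]
grip_width: 0.0384
grasp_force: 60.8
```

Held: opening 38 mm, 61 N. The tool can only point down, so the tee has to be pivoted 30° between the pads. I'll hook its foot behind the upper rim of the throat and draw the hand back, so the flange lies flush on the rim's outer face, which is parallel to the throat axis. Lift first.

{"fn": "carry_out", "kwargs": {"deltas": [[[0, 0, -0.02], 0], [[0, 0, -0.05], 0], [[0, 0, -0.085], 0], [[0, 0, -0.12], 0], [[0, 0, -0.155], 0], [[0, 0, -0.19], 0], [[0, 0, -0.225], 0], [[0, 0, -0.26], 0], [[0, 0, -0.28], 0], [[0, 0, -0.29], 0], [[0, 0, -0.29], 0]]}}

```text
t: 3.57
position: [0.5021, -0.3357, 0.4229]
eef_rot: [179.8, -0.2, 0.0]
ft_force: [0.2, -0.5, -1.3]
grip_width: 0.0382
grasp_force: 60.5
```

{"fn": "carry_out", "kwargs": {"deltas": [[[0, -0.015, 0], -0.05], [[0, -0.04, 0], -0.15], [[0, -0.07, 0], -0.25], [[0, -0.1, 0], -0.35], [[0, -0.135, 0], -0.45], [[0, -0.17, 0], -0.55], [[0, -0.205, 0], -0.65], [[0, -0.24, 0], -0.75], [[0, -0.275, 0], -0.85], [[0, -0.31, 0], -0.95], [[0, -0.345, 0], -1.05], [[0, -0.37, 0], -1.169]]}}

```text
t: 4.57
position: [0.5006, 0.0373, 0.4173]
eef_rot: [-179.7, 0.0, 67.4]
ft_force: [0.5, -0.5, -1.1]
grip_width: 0.0389
grasp_force: 60.6
```

{"fn": "carry_out", "kwargs": {"deltas": [[[0.03, -0.012, 0], 0], [[0.062, -0.026, 0], 0], [[0.095, -0.04, 0], 0], [[0.127, -0.053, 0], 0], [[0.16, -0.066, 0], 0], [[0.16, -0.066, 0], 0], [[0.16, -0.066, 0.015], 0], [[0.16, -0.066, 0.03], 0], [[0.16, -0.066, 0.036], 0], [[0.16, -0.066, 0.036], 0], [[0.16, -0.066, 0.036], 0]]}}

```text
t: 5.48
position: [0.5032, 0.2073, 0.383]
eef_rot: [-179.9, 0.1, 66.9]
ft_force: [0.5, -0.3, -0.7]
grip_width: 0.0387
grasp_force: 60.6
```

Run:
```python
from h import *
s=get_state(); print(s['position'],s['eef_rot'],s['ft_force'],s['joints'].round(1))
a=save('side','s2.png');b=save('top','t2.png')
cv2.imwrite('pics/s2c.png',cv2.resize(np.hstack([a[130:290,80:280],b[100:260,40:240]])[:,:,::-1],None,fx=2,fy=2,interpolation=cv2.INTER_CUBIC))
```

```text
[0.50323063 0.2073065  0.38296161] [-1.79874291e+02  7.97886355e-02  6.69448295e+01] [ 0.52129785 -0.32489717 -0.74224477] [10.4 -4.8 95.5  0.  89.4 33.5]
```

View pics/s2c.png

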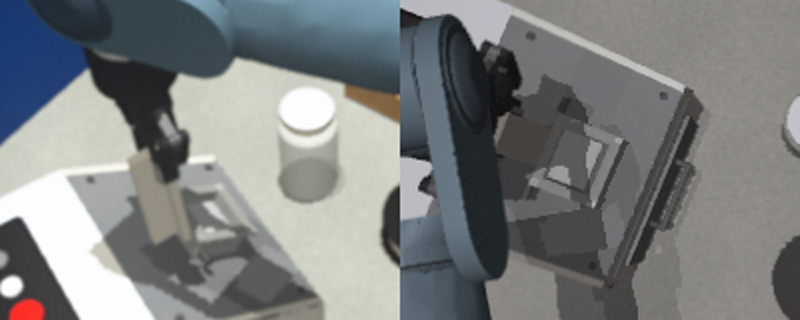

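The side crop shows the tee upright, just behind the upper rim (about (170,235)) and clear of the panel. Now I'll tilt it by drawing back along an arc.

{"fn": "carry_out", "kwargs": {"deltas": [[[-0.006, 0, 0], 0], [[-0.014, 0, 0], 0], [[-0.022, 0, 0.001], 0], [[-0.029, 0, 0.001], 0], [[-0.036, 0, 0.003], 0], [[-0.043, 0, 0.004], 0], [[-0.05, 0, 0.006], 0], [[-0.057, 0, 0.009], 0], [[-0.062, 0, 0.011], 0], [[-0.066, 0, 0.013], 0], [[-0.067, 0, 0.013], 0], [[-0.067, 0, 0.013], 0]]}}

```text
t: 6.58
position: [0.4772, 0.1457, 0.371]
eef_rot: [-180.0, 0.0, 67.0]
ft_force: [0.2, 1.3, -0.5]
grip_width: 0.0385
grasp_force: 60.9
```

Run:
```python
from h import *
s=get_state(); print(s['position'],s['eef_rot'],s['ft_force'],s['grip_width'])
a=save('side','s3.png');b=save('wrist','w3.png')
cv2.imwrite('pics/s3c.png',np.hstack([cv2.resize(a[140:300,90:240],(360,384),interpolation=cv2.INTER_CUBIC),b[:,50:460]])[:,:,::-1])
```

```text
[0.47716293 0.14568226 0.37098511] [-1.79969207e+02  2.50735333e-02  6.69504773e+01] [ 0.24962788  1.32884883 -0.5081026 ] 0.038546513437333084
```

View pics/s3c.png

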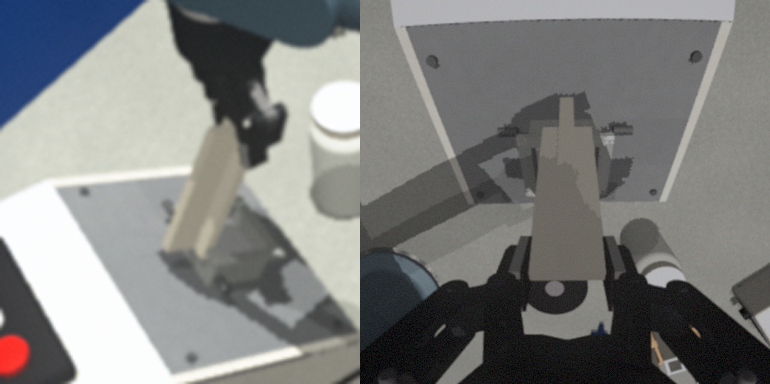

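The tee has pivoted. In the wrist half the flange foot edge is at about (231–282,127) in wrist pixels and the web tip at (256,97). I'll work out the angle from those.

Run:
```python
from h import *
m=camera_model('wrist'); s=get_state(); p=s['position']
y=np.radians(67);gx=np.array([np.cos(y),np.sin(y),0]);gy=np.array([-np.sin(y),np.cos(y),0]);ez=np.array([0,0,1.])
for L in(.118,.122,.126):
  for t in(26,28,30,32,34):
    c,sn=np.cos(np.radians(t)),np.sin(np.radians(t)); z=-sn*gx+c*ez; x=c*gx+sn*ez
    f=p-L*z-.004*x
    print(L,t,*[proj(m,q).round(0) for q in(f-.02*gy,f+.02*gy,f+.034*x,f+.13*z)])
```

```text
0.118 26 [281. 142.] [233. 142.] [257. 103.] [257. 293.]
0.118 28 [282. 137.] [233. 137.] [257.  99.] [257. 293.]
0.118 30 [282. 133.] [232. 133.] [257.  94.] [257. 293.]
0.118 32 [282. 129.] [232. 129.] [257.  90.] [257. 293.]
0.118 34 [283. 125.] [232. 125.] [257.  85.] [257. 293.]
0.122 26 [281. 139.] [233. 139.] [257. 101.] [257. 286.]
0.122 28 [281. 135.] [233. 135.] [257.  96.] [257. 286.]
0.122 30 [282. 130.] [232. 130.] [257.  92.] [257. 286.]
0.122 32 [282. 126.] [232. 126.] [257.  87.] [257. 286.]
0.122 34 [282. 121.] [232. 121.] [257.  82.] [257. 286.]
0.126 26 [281. 136.] [233. 136.] [257.  98.] [257. 278.]
0.126 28 [281. 132.] [233. 132.] [257.  94.] [257. 278.]
0.126 30 [281. 127.] [233. 127.] [257.  89.] [257. 278.]
0.126 32 [282. 123.] [232. 123.] [257.  84.] [257. 278.]
0.126 34 [282. 118.] [232. 118.] [257.  79.] [257. 278.]
```

The tilt is about 29–30° and the foot is 125 mm ahead of the TCP. I'll lift along the throat axis over the rim and move above the mouth.

{"fn": "carry_out", "kwargs": {"deltas": [[[-0.005, 0, -0.009], 0], [[-0.01, 0, -0.018], 0], [[-0.015, 0, -0.026], 0], [[-0.025, 0, -0.02], 0], [[-0.037, 0, -0.011], 0], [[-0.049, 0, -0.002], 0], [[-0.058, 0, 0.006], 0], [[-0.058, 0, 0.006], 0], [[-0.058, 0, 0.006], 0], [[-0.058, 0, 0.006], 0]]}}

```text
t: 7.52
position: [0.4549, 0.0926, 0.3657]
eef_rot: [180.0, -0.0, 67.0]
ft_force: [0.2, 0.1, -1.5]
grip_width: 0.0386
grasp_force: 60.9
```

Run:
```python
from h import *
s=get_state(); print(s['position'],s['eef_rot'],s['ft_force'],s['grip_width'])
a=save('side','s4.png');b=save('wrist','w4.png')
cv2.imwrite('pics/s4c.png',np.hstack([cv2.resize(a[140:300,90:240],(360,384),interpolation=cv2.INTER_CUBIC),b[:,50:460]])[:,:,::-1])
```

```text
[0.45485369 0.09257154 0.36573331] [ 1.79961316e+02 -2.28790026e-02  6.69557381e+01] [ 0.18337327  0.07643907 -1.48717954] 0.03858876569938579
```

View pics/s4c.png

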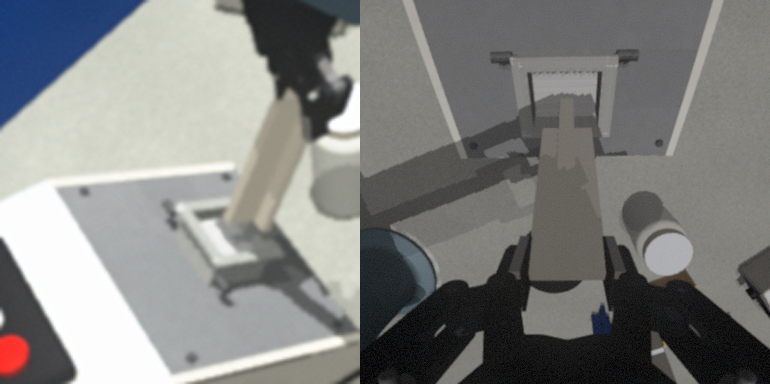

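Wrist view: the mouth's inside spans columns 530–600, and the foot (541–592, row 127) is centred over it. I'll insert along the axis, watching the force.

{"fn": "carry_out", "kwargs": {"deltas": [[[0.003, 0, 0.005], 0], [[0.006, 0, 0.01], 0], [[0.009, 0, 0.016], 0], [[0.012, 0, 0.021], 0], [[0.015, 0, 0.026], 0], [[0.018, 0, 0.031], 0], [[0.018, 0, 0.031], 0]]}}

```text
t: 8.2
position: [0.4616, 0.1097, 0.3331]
eef_rot: [-179.9, 0.0, 67.0]
ft_force: [-1.1, -0.4, 1.3]
grip_width: 0.0389
grasp_force: 61.0
```

{"fn": "carry_out", "kwargs": {"deltas": [[[0.003, 0, 0.006], 0], [[0.007, 0, 0.012], 0], [[0.01, 0, 0.018], 0], [[0.014, 0, 0.024], 0], [[0.017, 0, 0.03], 0], [[0.02, 0, 0.035], 0], [[0.024, 0, 0.041], 0], [[0.027, 0, 0.047], 0], [[0.03, 0, 0.052], 0], [[0.031, 0, 0.053], 0], [[0.031, 0, 0.053], 0], [[0.031, 0, 0.053], 0]]}}

```text
t: 9.2
position: [0.4737, 0.1376, 0.2812]
eef_rot: [-180.0, 0.0, 67.0]
ft_force: [-0.6, -0.9, -1.3]
grip_width: 0.0386
grasp_force: 60.9
```

Run:
```python
from h import *
s=get_state(); print(s['position'],s['eef_rot'],s['ft_force'],s['grip_width'])
b=save('wrist','w5.png');a=save('side','s5.png')
cv2.imwrite('pics/s5c.png',np.hstack([cv2.resize(a[140:300,90:240],(360,384),interpolation=cv2.INTER_CUBIC),b[:,50:460]])[:,:,::-1])
```

```text
[0.47372051 0.13755978 0.28115075] [-1.79980324e+02  3.93692987e-02  6.69746143e+01] [-0.60454866 -0.86597721 -1.31839584] 0.03862805228443089
```

View pics/s5c.png

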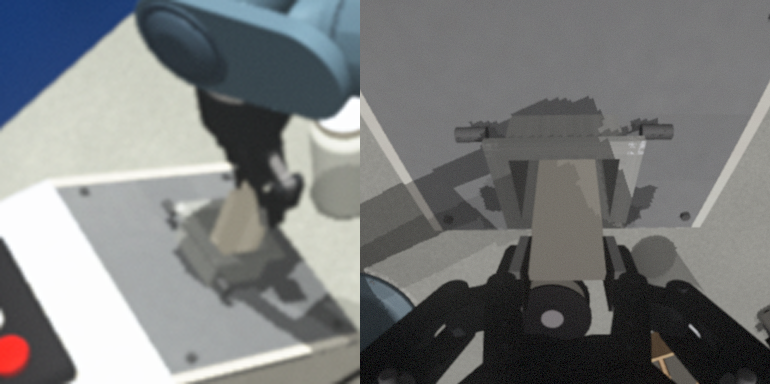

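It is well over half in, centred, and the forces are small. Release.

{"fn": "carry_out", "kwargs": {"deltas": [[[0, 0, 0], 0], [[0, 0, 0], 0], [[0, 0, 0], 0], [[0, 0, 0], 0], [[0, 0, 0], 0], [[0, 0, 0], 0], [[0, 0, 0], 0], [[0, 0, 0], 0], [[0, 0, 0], 0]], "fingers": -0.4}}

```text
t: 10.05
position: [0.4739, 0.1377, 0.2813]
eef_rot: [-180.0, -0.0, 67.0]
ft_force: [-0.2, -0.2, 0.1]
grip_width: 0.0598
grasp_force: 0.0
```

{"fn": "carry_out", "kwargs": {"deltas": [[[-0.01, 0, -0.02], 0], [[-0.02, 0, -0.045], 0], [[-0.02, 0, -0.08], 0], [[-0.02, 0, -0.115], 0], [[-0.02, 0, -0.12], 0], [[-0.02, 0, -0.12], 0], [[-0.02, 0, -0.12], 0]]}}

```text
t: 10.63
position: [0.4659, 0.1193, 0.4008]
eef_rot: [-180.0, 0.0, 67.0]
ft_force: [0.0, -0.1, -0.1]
grip_width: 0.0597
grasp_force: 0.0
```

Run:
```python
from h import *
s=get_state(); print(s['t'],s['position'],s['eef_rot'],s['ft_force'],s['grip_width'])
b=save('wrist','w6.png');a=save('side','s6.png')
cv2.imwrite('pics/s6c.png',np.hstack([cv2.resize(a[140:300,90:240],(360,384),interpolation=cv2.INTER_CUBIC),b[:,50:460]])[:,:,::-1])
```

```text
10.6333 [0.46592235 0.11926734 0.40075603] [-1.79980322e+02  7.86739584e-03  6.69690267e+01] [ 0.04962878 -0.10355107 -0.12182474] 0.05967977192214626
```

View pics/s6c.png

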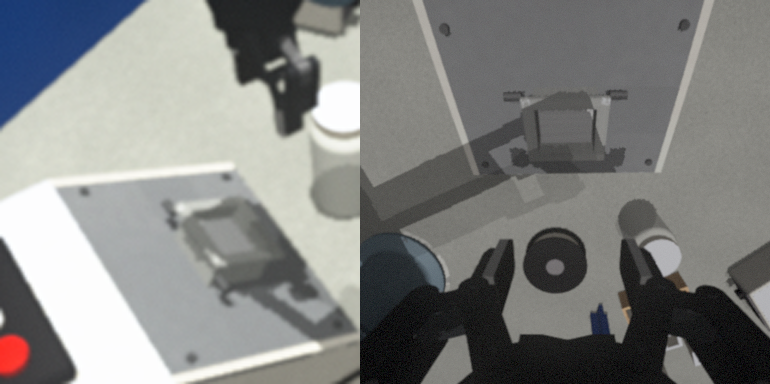

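Wrist view: the offcut is gone, and the flap is shut in the mouth at about (566,128). I've now used all ten picture views, so from here I go by numbers with the same scheme. Next is the second tee at (0.452, -0.265).

{"fn": "carry_out", "kwargs": {"deltas": [[[-0.03, 0.0115, 0.01], 0.098], [[-0.06, 0.023, 0.022], 0.195], [[-0.09, 0.0345, 0.035], 0.292], [[-0.12, 0.046, 0.048], 0.39], [[-0.15, 0.057, 0.061], 0.487], [[-0.18, 0.069, 0.074], 0.585], [[-0.21, 0.08, 0.087], 0.682], [[-0.24, 0.092, 0.1], 0.78], [[-0.27, 0.103, 0.113], 0.877], [[-0.3, 0.115, 0.126], 0.975], [[-0.33, 0.126, 0.139], 1.072], [[-0.36, 0.137, 0.151], 1.169]], "fingers": -0.3}}

```text
t: 11.73
position: [0.45, -0.2663, 0.2474]
eef_rot: [-179.8, 0.2, -0.3]
ft_force: [0.4, 0.4, 1.0]
grip_width: 0.0554
grasp_force: 0.0
```

{"fn": "carry_out", "kwargs": {"deltas": [[[0, 0, 0], 0], [[0, 0, 0], 0], [[0, 0, 0], 0]]}}

```text
t: 11.98
position: [0.4508, -0.2649, 0.249]
eef_rot: [-179.9, 0.1, 0.0]
ft_force: [0.3, 1.6, -0.1]
grip_width: 0.0557
grasp_force: 0.0
```

Run:
```python
from h import *
s=get_state(); print(s['position'],s['eef_rot'],s['grip_width'])
m=camera_model('wrist'); im=save('wrist','w7.png'); g=cv2.cvtColor(im,cv2.COLOR_RGB2GRAY)
P=[proj(m,[.448+a,-.2646+b,.138]) for a,b in((0,.02),(0,-.02),(.034,0),(.004,0),(.02,0))]
print(np.round(P,1))
c=P[3].round().astype(int); 
print('row thru flange',c, g[c[1],c[0]-34:c[0]+35:2]); print('col thru web',g[c[1]-44:c[1]+22:2,c[0]])
w=P[4].round().astype(int);print('row thru web',w,g[w[1],w[0]-24:w[0]+25:2])
```

```text
[ 0.45075185 -0.2649192   0.24899622] [-1.79885442e+02  1.02358574e-01  1.93058633e-02] 0.05572871753351513
[[233.9 198.3]
 [278.8 198.4]
 [256.4 160.8]
 [256.4 194.1]
 [256.4 176.7]]
row thru flange [256 194] [124 123 124 123 124 129 133 116 118 117 118 117 117 118 116 121 118 117
 120 116 116 117 120 120 120 119 118 119 118 127 129 130 127 127 122]
col thru web [ 93  94  89  91  94  97 117 123 117 117 117 120 117 117 120 118 119 118
 118 118 116 117 117 121 118 124 120  47  40  38  40  42  42]
row thru web [256 177] [ 81  87  87  88  92  90  90  94  89  90 111 118 119 119 120 117  98  91
  93  92  87  90  90  83  86]
```

The flange edges are at columns 235 and 279 (predicted 234 and 279), and the web tip is at row 162 (predicted 161). Aligned, so descend and grasp.

{"fn": "carry_out", "kwargs": {"deltas": [[[0.001, 0, 0.03], 0], [[0.001, 0, 0.06], 0], [[0.001, 0, 0.085], 0], [[0.001, 0, 0.105], 0], [[0.001, 0, 0.12], 0], [[0.001, 0, 0.12], 0], [[0.001, 0, 0.12], 0]]}}

```text
t: 12.62
position: [0.4609, -0.2718, 0.1443]
eef_rot: [178.8, -1.1, 0.2]
ft_force: [-3.9, 9.3, 47.7]
grip_width: 0.0558
grasp_force: 23.1
```

{"fn": "carry_out", "kwargs": {"deltas": [[[0, 0, 0], 0], [[0, 0, 0], 0], [[0, 0, 0], 0], [[0, 0, 0], 0], [[0, 0, 0], 0], [[0, 0, 0], 0], [[0, 0, 0], 0], [[0, 0, 0], 0]], "fingers": 1}}

```text
t: 13.28
position: [0.4614, -0.2731, 0.146]
eef_rot: [178.6, -1.2, 0.2]
ft_force: [-4.8, 5.2, 52.0]
grip_width: 0.0375
grasp_force: 76.9
```

{"fn": "carry_out", "kwargs": {"deltas": [[[0, 0, -0.02], 0], [[0, 0, -0.05], 0], [[0, 0, -0.085], 0], [[0, 0, -0.12], 0], [[0, 0, -0.155], 0], [[0, 0, -0.19], 0], [[0, 0, -0.225], 0], [[0, 0, -0.26], 0], [[0, 0, -0.28], 0], [[0, 0, -0.29], 0], [[0, 0, -0.29], 0], [[0, 0, -0.29], 0]]}}

```text
t: 14.28
position: [0.4522, -0.2648, 0.4192]
eef_rot: [-180.0, 0.0, 0.1]
ft_force: [0.7, -0.0, -2.0]
grip_width: 0.0373
grasp_force: 60.9
```

The descent met something about 16 mm early, probably a finger knuckle on the tall channel's top. So the tee is held nearer the fingertips. I'll measure from the wrist image how it sits in the hand, and check that the channel still stands.

Run:
```python
from h import *
s=get_state(); p=s['position']; print(s['t'],p,s['eef_rot'])
m=camera_model('wrist'); im=save('wrist','w8.png'); g=cv2.cvtColor(im,cv2.COLOR_RGB2GRAY)
for d in(.009,.0,-.008):
  print(d,'webtip top/foot',*[proj(m,p+[.030,0,z]).round(1) for z in(d,d-.13)],'flange inner top L/R, foot',*[proj(m,p+[.004,y,z]).round(0) for y,z in((.02,d),(-.02,d),(.02,d-.13))],'outer top',proj(m,p+[-.004,0,d]).round(0))
for c in (256,): print('col',c,list(enumerate(g[100:330:3,c])))
print('R col'); print([(100+3*i,int(v)) for i,v in enumerate(g[100:330:3,272])])
# channel: compare top views before/after
t=camera('top'); g0=cv2.cvtColor(cv2.imread('pics/top0.png'),cv2.COLOR_BGR2GRAY); g1=cv2.cvtColor(t,cv2.COLOR_RGB2GRAY)
cv2.imwrite('pics/t8.png',t[:,:,::-1])
for n,(x,y,w,h) in dict(channel=(353,182,24,22),angle=(349,144,22,20),tube=(320,163,22,20),jar=(230,143,38,38),spool=(224,212,58,56)).items():
  r=cv2.matchTemplate(g1[y-8:y+h+8,x-8:x+w+8],g0[y:y+h,x:x+w],cv2.TM_CCOEFF_NORMED); _,v,_,l=cv2.minMaxLoc(r); print(n,round(v,3),l[0]-8,l[1]-8)
```

```text
14.2833 [ 0.45221396 -0.26478598  0.41919827] [-1.79950037e+02  4.96630615e-02  6.17865043e-02]
0.009 webtip top/foot [256.4 221.6] [256.6 159.9] flange inner top L/R, foot [215. 271.] [298. 271.] [235. 188.] outer top [256. 285.]
0.0 webtip top/foot [256.4 213.6] [256.6 157.8] flange inner top L/R, foot [217. 261.] [296. 261.] [235. 185.] outer top [256. 274.]
-0.008 webtip top/foot [256.4 207.4] [256.6 156.1] flange inner top L/R, foot [219. 252.] [294. 253.] [236. 182.] outer top [256. 265.]
col 256 [(0, np.uint8(125)), (1, np.uint8(156)), (2, np.uint8(172)), (3, np.uint8(140)), (4, np.uint8(149)), (5, np.uint8(140)), (6, np.uint8(90)), (7, np.uint8(89)), (8, np.uint8(170)), (9, np.uint8(151)), (10, np.uint8(106)), (11, np.uint8(107)), (12, np.uint8(100)), (13, np.uint8(84)), (14, np.uint8(82)), (15, np.uint8(85)), (16, np.uint8(64)), (17, np.uint8(78)), (18, np.uint8(75)), (19, np.uint8(69)), (20, np.uint8(64)), (21, np.uint8(72)), (22, np.uint8(81)), (23, np.uint8(80)), (24, np.uint8(81)), (25, np.uint8(80)), (26, np.uint8(77)), (27, np.uint8(79)), (28, np.uint8(79)), (29, np.ui
[... 1258 characters left out ...]
), (169, 117), (172, 120), (175, 114), (178, 105), (181, 99), (184, 73), (187, 63), (190, 64), (193, 78), (196, 77), (199, 78), (202, 82), (205, 80), (208, 78), (211, 82), (214, 82), (217, 78), (220, 83), (223, 79), (226, 80), (229, 82), (232, 79), (235, 78), (238, 83), (241, 80), (244, 75), (247, 79), (250, 80), (253, 81), (256, 80), (259, 80), (262, 100), (265, 110), (268, 108), (271, 109), (274, 124), (277, 130), (280, 129), (283, 133), (286, 130), (289, 129), (292, 132), (295, 131), (298, 125), (301, 129), (304, 130), (307, 132), (310, 129), (313, 128), (316, 128), (319, 130), (322, 129), (325, 132), (328, 125)]
channel 0.118 8 7
angle 0.301 8 0
tube 0.932 0 0
jar 1.0 0 0
spool 0.825 1 0
```

From the image rows, the tee's top is about 10 mm below the TCP and it sits about 6 mm off in tool x, so it is held only by the pad tips. The regrasp is cheap: stand it on the free bench between the stand and the jar at y≈-0.16, then grip deeper.

{"fn": "carry_out", "kwargs": {"deltas": [[[0, -0.03, 0], 0], [[0, -0.065, 0.01], 0], [[0, -0.095, 0.035], 0], [[0, -0.105, 0.07], 0], [[0, -0.105, 0.105], 0], [[0, -0.105, 0.14], 0], [[0, -0.105, 0.175], 0], [[0, -0.105, 0.21], 0], [[0, -0.105, 0.24], 0], [[0, -0.105, 0.26], 0], [[0, -0.105, 0.27], 0], [[0, -0.105, 0.27], 0]]}}

```text
t: 15.38
position: [0.4499, -0.1591, 0.1464]
eef_rot: [-179.8, 0.4, -0.0]
ft_force: [-0.7, 0.1, -1.1]
grip_width: 0.0375
grasp_force: 61.0
```

{"fn": "carry_out", "kwargs": {"deltas": [[[0, 0, 0.001], 0], [[0, 0, 0.003], 0], [[0, 0, 0.005], 0], [[0, 0, 0.006], 0], [[0, 0, 0.006], 0]]}}

```text
t: 15.8
position: [0.4526, -0.1608, 0.1449]
eef_rot: [180.0, -0.1, -0.0]
ft_force: [0.5, 1.0, -0.6]
grip_width: 0.0372
grasp_force: 61.0
```

{"fn": "carry_out", "kwargs": {"deltas": [[[0, 0, 0.001], 0], [[0, 0, 0.002], 0], [[0, 0, 0.003], 0], [[0, 0, 0.003], 0], [[0, 0, 0.003], 0]]}}

```text
t: 16.22
position: [0.4522, -0.1606, 0.1412]
eef_rot: [-180.0, 0.0, -0.0]
ft_force: [1.0, 0.4, -1.3]
grip_width: 0.0376
grasp_force: 61.0
```

{"fn": "carry_out", "kwargs": {"deltas": [[[0, 0, 0.001], 0], [[0, 0, 0.002], 0], [[0, 0, 0.003], 0], [[0, 0, 0.003], 0], [[0, 0, 0.003], 0]]}}

```text
t: 16.63
position: [0.4524, -0.1607, 0.1384]
eef_rot: [180.0, -0.0, -0.0]
ft_force: [-0.4, 0.2, -0.1]
grip_width: 0.0376
grasp_force: 61.1
```

{"fn": "carry_out", "kwargs": {"deltas": [[[0, 0, 0.001], 0], [[0, 0, 0.002], 0], [[0, 0, 0.003], 0], [[0, 0, 0.004], 0], [[0, 0, 0.004], 0]]}}

```text
t: 17.05
position: [0.4547, -0.1623, 0.1381]
eef_rot: [179.8, -0.3, -0.0]
ft_force: [-2.7, 0.6, 16.7]
grip_width: 0.0371
grasp_force: 63.4
```

{"fn": "carry_out", "kwargs": {"deltas": [[[0, 0, 0.001], 0], [[0, 0, 0.002], 0], [[0, 0, 0.003], 0], [[0, 0, 0.004], 0], [[0, 0, 0.004], 0]]}}

```text
t: 17.47
position: [0.4571, -0.1645, 0.1375]
eef_rot: [179.5, -0.6, 0.0]
ft_force: [-3.6, 0.2, 28.4]
grip_width: 0.0371
grasp_force: 65.9
```

Contact with the bench at TCP 0.138, so the foot is 138 mm below the TCP. I'll relax the press, open, and locate it from the wrist camera.

{"fn": "carry_out", "kwargs": {"deltas": [[[0, 0, -0.004], 0], [[0, 0, -0.007], 0], [[0, 0, -0.007], 0]]}}

```text
t: 17.72
position: [0.4524, -0.1609, 0.1379]
eef_rot: [180.0, -0.0, -0.0]
ft_force: [-1.9, 1.1, 8.3]
grip_width: 0.0376
grasp_force: 63.7
```

{"fn": "carry_out", "kwargs": {"deltas": [[[0, 0, 0], 0], [[0, 0, 0], 0], [[0, 0, 0], 0], [[0, 0, 0], 0], [[0, 0, 0], 0]], "fingers": -0.2}}

```text
t: 18.13
position: [0.452, -0.1604, 0.1368]
eef_rot: [-180.0, 0.0, -0.0]
ft_force: [0.4, -0.0, -0.4]
grip_width: 0.0513
grasp_force: 0.1
```

{"fn": "carry_out", "kwargs": {"deltas": [[[0, 0, -0.03], 0], [[0, 0, -0.065], 0], [[0, 0, -0.1], 0], [[0, 0, -0.11], 0], [[0, 0, -0.11], 0], [[0, 0, -0.11], 0]], "fingers": -0.2}}

```text
t: 18.63
position: [0.4521, -0.1606, 0.2469]
eef_rot: [180.0, -0.0, -0.0]
ft_force: [-0.2, 0.2, -0.8]
grip_width: 0.0518
grasp_force: 0.0
```

Run:
```python
from h import *
s=get_state(); p=s['position']; print(s['t'],p,s['eef_rot'],s['grip_width'])
m=camera_model('wrist'); im=save('wrist','w9.png'); g=cv2.cvtColor(im,cv2.COLOR_RGB2GRAY)
x0,y0=.450,-.1615
P=[proj(m,[x0+a,y0+b,.130]) for a,b in((-.004,.02),(-.004,-.02),(.030,0),(0,0),(.018,0))]; print(np.round(P,1))
c=P[3].round().astype(int); w=P[4].round().astype(int)
print('flange row',[(int(x),int(g[c[1],x])) for x in range(c[0]-36,c[0]+37,2)])
print('web row',[(int(x),int(g[w[1],x])) for x in range(w[0]-20,w[0]+21,2)])
print('col',[(int(y),int(g[y,c[0]])) for y in range(c[1]-50,c[1]+24,2)])
```

```text
18.6333 [ 0.45214281 -0.1605692   0.24688532] [ 1.79996096e+02 -1.19307553e-03 -9.31953635e-03] 0.051831399943924016
[[235.6 199.9]
 [279.4 199.9]
 [257.5 163.4]
 [257.5 195.7]
 [257.5 176.6]]
flange row [(221, 33), (223, 26), (225, 28), (227, 36), (229, 81), (231, 85), (233, 82), (235, 85), (237, 86), (239, 86), (241, 92), (243, 113), (245, 116), (247, 114), (249, 114), (251, 112), (253, 95), (255, 87), (257, 89), (259, 86), (261, 83), (263, 85), (265, 86), (267, 90), (269, 116), (271, 119), (273, 123), (275, 123), (277, 126), (279, 123), (281, 122), (283, 122), (285, 126), (287, 121), (289, 124), (291, 122), (293, 125)]
web row [(238, 90), (240, 88), (242, 109), (244, 112), (246, 113), (248, 113), (250, 115), (252, 94), (254, 83), (256, 88), (258, 86), (260, 83), (262, 87), (264, 87), (266, 78), (268, 70), (270, 76), (272, 75), (274, 74), (276, 78), (278, 74)]
col [(146, 67), (148, 72), (150, 71), (152, 79), (154, 77), (156, 78), (158, 75), (160, 76), (162, 77), (164, 72), (166, 75), (168, 73), (170, 85), (172, 88), (174, 90), (176, 86), (178, 87), (180, 85), (182, 87), (184, 85), (186, 84), (188, 86), (190, 87), (192, 89), (194, 87), (196, 89), (198, 84), (200, 85), (202, 93), (204, 112), (206, 116), (208, 115), (210, 123), (212, 138), (214, 141), (216, 134), (218, 133)]
```

Run:
```python
from h import *
m=camera_model('wrist'); g=cv2.cvtColor(cv2.imread('pics/w9.png'),cv2.COLOR_BGR2GRAY)
for r in(202,206,209): print(r,[(x,int(g[r,x])) for x in range(215,290,2)])
print('col247',[(y,int(g[y,247])) for y in range(140,224,2)])
x0,y0=.441,-.152
print([proj(m,[x0+a,y0+b,z]).round(1).tolist() for a,b,z in((-.004,.02,.13),(-.004,-.02,.13),(.004,.02,.13),(.004,-.02,.13),(.030,0,.13),(.03,0,0),(.004,.02,0),(.004,-.02,0))])
```

```text
202 [(215, 32), (217, 31), (219, 45), (221, 69), (223, 80), (225, 85), (227, 83), (229, 87), (231, 88), (233, 86), (235, 86), (237, 86), (239, 86), (241, 92), (243, 110), (245, 116), (247, 115), (249, 114), (251, 117), (253, 102), (255, 97), (257, 93), (259, 92), (261, 93), (263, 95), (265, 97), (267, 96), (269, 109), (271, 124), (273, 128), (275, 125), (277, 123), (279, 122), (281, 125), (283, 125), (285, 119), (287, 120), (289, 124)]
206 [(215, 33), (217, 39), (219, 40), (221, 42), (223, 30), (225, 43), (227, 104), (229, 116), (231, 115), (233, 113), (235, 112), (237, 113), (239, 114), (241, 112), (243, 114), (245, 117), (247, 114), (249, 113), (251, 114), (253, 114), (255, 115), (257, 116), (259, 115), (261, 113), (263, 113), (265, 114), (267, 114), (269, 120), (271, 128), (273, 127), (275, 120), (277, 120), (279, 124), (281, 123), (283, 121), (285, 125), (287, 124), (289, 127)]
209 [(215, 38), (217, 37), (219, 47), (221, 40), (223, 40), (225, 48), (227, 100), (229, 112), (231, 113), (233, 112), (235, 116), (237, 115), (239, 116), (241, 114), (243, 112), (245, 112), (247, 115), (2
[... 166 characters left out ...]
(277, 120), (279, 125), (281, 126), (283, 124), (285, 127), (287, 125), (289, 122)]
col247 [(140, 86), (142, 92), (144, 88), (146, 80), (148, 70), (150, 81), (152, 87), (154, 85), (156, 86), (158, 87), (160, 86), (162, 85), (164, 86), (166, 84), (168, 84), (170, 85), (172, 86), (174, 86), (176, 107), (178, 114), (180, 115), (182, 115), (184, 116), (186, 116), (188, 118), (190, 115), (192, 116), (194, 115), (196, 114), (198, 113), (200, 113), (202, 115), (204, 112), (206, 114), (208, 116), (210, 110), (212, 58), (214, 32), (216, 31), (218, 31), (220, 34), (222, 31)]
[[226.0, 208.6], [269.5, 208.6], [225.7, 200.5], [269.7, 200.5], [247.4, 172.8], [250.6, 147.6], [235.9, 166.8], [265.5, 166.8]]
```

It stands upright: flange columns 226–269, rows 203–211, web tip row 176. That puts the flange centre at (0.439, -0.152). Regrasp deeper.

{"fn": "carry_out", "kwargs": {"deltas": [[[-0.013, -0.0085, 0], 0], [[-0.013, -0.0085, 0], 0], [[-0.013, -0.0085, 0.03], 0], [[-0.013, -0.0085, 0.06], 0], [[-0.013, -0.0085, 0.085], 0], [[-0.013, -0.0085, 0.105], 0], [[-0.013, -0.0085, 0.118], 0], [[-0.013, -0.0085, 0.125], 0], [[-0.013, -0.0085, 0.125], 0], [[-0.013, -0.0085, 0.125], 0]], "fingers": -0.3}}

```text
t: 19.52
position: [0.4391, -0.152, 0.1218]
eef_rot: [-180.0, 0.1, -0.0]
ft_force: [-0.0, -0.2, -0.1]
grip_width: 0.0554
grasp_force: 0.0
```

{"fn": "carry_out", "kwargs": {"deltas": [[[0, 0, 0], 0], [[0, 0, 0], 0], [[0, 0, 0], 0], [[0, 0, 0], 0], [[0, 0, 0], 0], [[0, 0, 0], 0], [[0, 0, 0], 0], [[0, 0, 0], 0]], "fingers": 1}}

```text
t: 20.18
position: [0.44, -0.1526, 0.1234]
eef_rot: [179.9, -0.1, -0.0]
ft_force: [-1.0, 0.1, 5.9]
grip_width: 0.0385
grasp_force: 60.8
```

{"fn": "carry_out", "kwargs": {"deltas": [[[0, 0, -0.02], 0], [[0, 0, -0.05], 0], [[0, 0, -0.085], 0], [[0, 0, -0.12], 0], [[0, 0, -0.155], 0], [[0, 0, -0.19], 0], [[0, 0, -0.225], 0], [[0, 0, -0.26], 0], [[0, 0, -0.285], 0], [[0, 0, -0.298], 0], [[0, 0, -0.298], 0], [[0, 0, -0.298], 0]]}}

```text
t: 21.18
position: [0.4391, -0.152, 0.419]
eef_rot: [-180.0, 0.1, -0.0]
ft_force: [-0.7, 0.0, -2.0]
grip_width: 0.039
grasp_force: 60.6
```

{"fn": "carry_out", "kwargs": {"deltas": [[[0.003, -0.02, 0], -0.06], [[0.009, -0.05, 0], -0.16], [[0.015, -0.083, 0], -0.265], [[0.021, -0.116, 0], -0.37], [[0.027, -0.149, 0], -0.475], [[0.033, -0.182, 0], -0.58], [[0.038, -0.215, 0], -0.685], [[0.044, -0.248, 0], -0.79], [[0.05, -0.28, 0], -0.895], [[0.056, -0.312, 0], -1], [[0.061, -0.34, 0], -1.09], [[0.064, -0.359, 0], -1.169]]}}

```text
t: 22.18
position: [0.5025, 0.2091, 0.4163]
eef_rot: [-179.7, 0.2, 67.3]
ft_force: [-0.8, -0.1, -1.0]
grip_width: 0.0385
grasp_force: 60.7
```

{"fn": "carry_out", "kwargs": {"deltas": [[[0, 0, 0], 0], [[0, 0, 0], 0], [[0, 0, 0.015], 0], [[0, 0, 0.03], 0], [[0, 0, 0.036], 0], [[0, 0, 0.036], 0], [[0, 0, 0.036], 0]]}}

```text
t: 22.77
position: [0.5031, 0.2061, 0.3837]
eef_rot: [-179.9, 0.1, 66.9]
ft_force: [-0.2, -0.2, -0.8]
grip_width: 0.0384
grasp_force: 60.7
```

Same pose as before, so I'll tilt it the same way with 3 mm more draw, because the first came out near 27°.

{"fn": "carry_out", "kwargs": {"deltas": [[[-0.006, 0, 0], 0], [[-0.014, 0, 0], 0], [[-0.022, 0, 0.001], 0], [[-0.029, 0, 0.001], 0], [[-0.036, 0, 0.003], 0], [[-0.043, 0, 0.004], 0], [[-0.05, 0, 0.006], 0], [[-0.057, 0, 0.009], 0], [[-0.063, 0, 0.011], 0], [[-0.068, 0, 0.013], 0], [[-0.07, 0, 0.014], 0], [[-0.07, 0, 0.014], 0]]}}

```text
t: 23.77
position: [0.4757, 0.142, 0.3698]
eef_rot: [-180.0, 0.0, 66.9]
ft_force: [-0.1, 1.6, -0.4]
grip_width: 0.0387
grasp_force: 61.1
```

{"fn": "carry_out", "kwargs": {"deltas": [[[-0.005, 0, -0.009], 0], [[-0.01, 0, -0.018], 0], [[-0.015, 0, -0.027], 0], [[-0.025, 0, -0.021], 0], [[-0.035, 0, -0.012], 0], [[-0.046, 0, -0.003], 0], [[-0.055, 0, 0.005], 0], [[-0.055, 0, 0.005], 0], [[-0.055, 0, 0.005], 0], [[-0.055, 0, 0.005], 0]]}}

```text
t: 24.6
position: [0.4546, 0.0918, 0.3658]
eef_rot: [180.0, -0.0, 67.0]
ft_force: [-0.1, 0.0, 0.1]
grip_width: 0.0385
grasp_force: 61.0
```

Run:
```python
from h import *
m=camera_model('wrist'); s=get_state(); p=s['position']; print(s['t'],p,s['eef_rot'],s['ft_force'])
y=np.radians(67);G=np.array([.4858,.1667,0]);gx=np.array([np.cos(y),np.sin(y),0]);gy=np.array([-np.sin(y),np.cos(y),0]);ez=np.array([0,0,1.])
im=save('wrist','w10.png'); g=cv2.cvtColor(im,cv2.COLOR_RGB2GRAY); g4=cv2.cvtColor(cv2.imread('pics/w4.png'),cv2.COLOR_BGR2GRAY)
d=p-G; print('gx,gy,gz',d@gx,d@gy,d[2])
for n,q in(('new',g),('first',g4)):
  print(n,'col256',[(r,int(q[r,256])) for r in range(60,150,3)]); print('col275',[(r,int(q[r,275])) for r in range(60,150,3)])
  print('row140',[(x,int(q[140,x])) for x in range(215,305,3)])
for t in(26,28,30,32,34):
    c,sn=np.cos(np.radians(t)),np.sin(np.radians(t)); z=-sn*gx+c*ez; x=c*gx+sn*ez
    f=p-.122*z-.004*x; print(t,*[proj(m,q).round(0) for q in(f+.008*x-.02*gy,f+.034*x)])
t4=cv2.imread('pics/w4.png').astype(float)
```

```text
24.6 [0.45462463 0.09178355 0.36577982] [ 1.79956678e+02 -2.11004746e-02  6.69568886e+01] [-0.05232901  0.02478026  0.09496636]
gx,gy,gz -0.08114214086866782 -0.0005751048581681665 0.3657798198440817
new col256 [(60, 132), (63, 131), (66, 128), (69, 124), (72, 129), (75, 152), (78, 155), (81, 155), (84, 153), (87, 157), (90, 153), (93, 134), (96, 118), (99, 114), (102, 113), (105, 115), (108, 115), (111, 113), (114, 113), (117, 116), (120, 111), (123, 114), (126, 110), (129, 112), (132, 113), (135, 111), (138, 113), (141, 113), (144, 112), (147, 112)]
col275 [(60, 133), (63, 132), (66, 132), (69, 129), (72, 141), (75, 154), (78, 153), (81, 154), (84, 154), (87, 155), (90, 155), (93, 140), (96, 103), (99, 99), (102, 100), (105, 99), (108, 102), (111, 100), (114, 95), (117, 83), (120, 84), (123, 99), (126, 114), (129, 117), (132, 115), (135, 111), (138, 114), (141, 114), (144, 113), (147, 111)]
row140 [(215, 69), (218, 68), (221, 68), (224, 70), (227, 60), (230, 89), (233, 114), (236, 115), (239, 113), (242, 112), (245, 115), (248, 112), (251, 114), (254, 116), (257, 116), (260, 116), 
[... 665 characters left out ...]
(96, 102), (99, 99), (102, 102), (105, 102), (108, 104), (111, 99), (114, 99), (117, 83), (120, 85), (123, 83), (126, 86), (129, 112), (132, 109), (135, 113), (138, 115), (141, 112), (144, 113), (147, 115)]
row140 [(215, 71), (218, 65), (221, 68), (224, 67), (227, 62), (230, 75), (233, 111), (236, 109), (239, 112), (242, 113), (245, 111), (248, 105), (251, 108), (254, 112), (257, 113), (260, 115), (263, 115), (266, 113), (269, 115), (272, 112), (275, 114), (278, 118), (281, 114), (284, 69), (287, 71), (290, 99), (293, 108), (296, 102), (299, 105), (302, 109)]
26 [282. 131.] [257. 101.]
28 [282. 126.] [257.  96.]
30 [282. 122.] [257.  92.]
32 [283. 118.] [257.  87.]
34 [283. 113.] [257.  82.]
```

The tilt is now about 29° (foot edge row 124), a bit better than the first, with the same pose and centring. Insert.

{"fn": "carry_out", "kwargs": {"deltas": [[[0.003, 0, 0.005], 0], [[0.006, 0, 0.01], 0], [[0.009, 0, 0.016], 0], [[0.012, 0, 0.021], 0], [[0.015, 0, 0.026], 0], [[0.018, 0, 0.031], 0], [[0.018, 0, 0.031], 0]]}}

```text
t: 25.23
position: [0.4612, 0.1087, 0.3328]
eef_rot: [-179.9, 0.1, 67.0]
ft_force: [-0.8, -2.0, 0.1]
grip_width: 0.0384
grasp_force: 61.2
```

{"fn": "carry_out", "kwargs": {"deltas": [[[0.003, 0, 0.006], 0], [[0.007, 0, 0.012], 0], [[0.01, 0, 0.018], 0], [[0.014, 0, 0.024], 0], [[0.017, 0, 0.03], 0], [[0.02, 0, 0.035], 0], [[0.024, 0, 0.041], 0], [[0.027, 0, 0.047], 0], [[0.03, 0, 0.052], 0], [[0.032, 0, 0.055], 0], [[0.032, 0, 0.055], 0], [[0.032, 0, 0.055], 0]]}}

```text
t: 26.23
position: [0.4739, 0.1379, 0.2791]
eef_rot: [-180.0, 0.0, 67.0]
ft_force: [-0.7, -1.7, -2.0]
grip_width: 0.0387
grasp_force: 61.1
```

{"fn": "carry_out", "kwargs": {"deltas": [[[0, 0, 0], 0], [[0, 0, 0], 0], [[0, 0, 0], 0]]}}

```text
t: 26.48
position: [0.4741, 0.1377, 0.2797]
eef_rot: [180.0, -0.0, 67.0]
ft_force: [0.4, -2.2, -1.8]
grip_width: 0.0388
grasp_force: 61.0
```

{"fn": "carry_out", "kwargs": {"deltas": [[[0, 0, 0], 0], [[0, 0, 0], 0], [[0, 0, 0], 0], [[0, 0, 0], 0], [[0, 0, 0], 0], [[0, 0, 0], 0], [[0, 0, 0], 0], [[0, 0, 0], 0], [[0, 0, 0], 0]], "fingers": -0.4}}

```text
t: 27.23
position: [0.474, 0.1378, 0.2793]
eef_rot: [-180.0, -0.0, 67.0]
ft_force: [-0.1, -0.7, -0.0]
grip_width: 0.0599
grasp_force: 0.0
```

{"fn": "carry_out", "kwargs": {"deltas": [[[-0.01, 0, -0.02], 0], [[-0.02, 0, -0.045], 0], [[-0.02, 0, -0.08], 0], [[-0.02, 0, -0.115], 0], [[-0.02, 0, -0.122], 0], [[-0.02, 0, -0.122], 0], [[-0.02, 0, -0.122], 0]]}}

```text
t: 27.82
position: [0.4661, 0.1194, 0.4009]
eef_rot: [-180.0, 0.0, 67.0]
ft_force: [1.0, -0.1, -0.9]
grip_width: 0.0595
grasp_force: 0.0
```

Run:
```python
from h import *
s=get_state(); print(s['t'],s['position'],s['eef_rot'],s['grip_width'])
b=save('wrist','w11.png'); o=cv2.imread('pics/w6.png')[:,:,::-1]
gr=lambda i:cv2.cvtColor(np.ascontiguousarray(i),cv2.COLOR_RGB2GRAY)
d=cv2.absdiff(gr(b),gr(o)); print('mouth diff vs first shut',d[85:170,205:310].mean(),d[100:150,225:290].max(),d[105:145,235:275].mean())
g0=gr(cv2.imread('pics/top0.png')); t=camera('top'); g1=gr(t); cv2.imwrite('pics/t11.png',t[:,:,::-1])
for n,(x,y,w,h) in dict(channel=(353,182,24,22),angle=(349,144,22,20),tube=(320,163,22,20),jar=(230,143,38,38),spool=(224,212,58,56)).items():
  r=cv2.matchTemplate(g1[y-8:y+h+8,x-8:x+w+8],g0[y:y+h,x:x+w],cv2.TM_CCOEFF_NORMED); _,v,_,l=cv2.minMaxLoc(r); print(n,round(v,3),l[0]-8,l[1]-8)
```

```text
27.8167 [0.46609983 0.11944107 0.40086629] [-1.79994897e+02  1.03034851e-03  6.69694599e+01] 0.0595123427943463
mouth diff vs first shut 2.9259383753501402 19 2.173125
channel 0.942 0 0
angle 0.996 0 0
tube 0.995 0 0
jar 1.0 0 0
spool 0.938 0 0
```

The mouth matches its shut state (mean difference 2–3 grey levels), and the channel, angle, tube, jar and spool all match their starting positions to 0 px. I'll let it settle for a second, then hand in.

{"fn": "carry_out", "kwargs": {"deltas": [[[0, 0, 0], 0], [[0, 0, 0], 0], [[0, 0, 0], 0], [[0, 0, 0], 0], [[0, 0, 0], 0], [[0, 0, 0], 0], [[0, 0, 0], 0], [[0, 0, 0], 0], [[0, 0, 0], 0], [[0, 0, 0], 0], [[0, 0, 0], 0], [[0, 0, 0], 0]]}}

```text
t: 28.92
position: [0.4662, 0.1194, 0.4013]
eef_rot: [180.0, 0.0, 67.0]
ft_force: [-0.1, 0.3, -0.2]
grip_width: 0.06
grasp_force: 0.0
```

```bash
python3 -c "
from cell import finish_job
print(finish_job())"
```

```text
the job is handed in; nothing more can be done
None
```

Job handed in at 28.9 s with no verdict returned: both T-section offcuts went through the throat, the flap shut behind each, and the other profiles, jar and spool look unmoved in the top camera; the one risk is that on the second pick-up the gripper pressed on something (probably the channel) at 48–52 N wrist force, which breaks the 40 N limit if the gripper's body, not a finger, took it.

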